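# Call for the packer and show which piece goes where

## Task

Press the round call button on the shelf fully down and let it go; then point at the bishop with the fingertips, just above its top (about 2 cm, not touching) for two full seconds; then point at the small compartment of the grey crate in the same way, about 2 to 3 cm above the middle of its mouth, for two full seconds, and finish still pointing there. Touch nothing but the button, and do not hover close over the other chess pieces or the glue jar, so that nobody packs the wrong one. Nothing is to be grasped or moved.

Things in the scene. Friction and masses are not known exactly. Their poses are not given: they have to be found in the camera images.
- call (a joint): travel of the call button: 0 = up, 0.006 m = fully down; a spring pushes it back up (about 4 N when fully down)
- call_top (a point): centre of the top of the call button: a round grey push cap 36 mm across, pressed straight down, in a low white housing fixed on the shelf; nothing stands close to it. The button is at one end of the shelf and the crate at the other; which end varies
- bishop: the bishop: boxwood chess piece 85 mm tall, foot 40 mm across, waist 15 mm, a pointed egg-shaped mitre 27 mm across with a slanting dark saw cut round it and a small 9 mm knob on top. Loose, stands upright on the shelf. Origin: centre of its underside, z up
- bishop_top (a point): the very top of the bishop, 85 mm above its underside
- crate: grey plastic open crate 200 x 130 x 80 mm (x, y, z), walls 4 mm, loose, on the shelf, turned any way. Its one partition divides it along its own x axis into a big compartment (124 mm, at the -x end) and a small one (64 mm long in x, 122 mm wide in y, at the +x end). Empty. Origin: centre of its underside, z up
- crate_small (a point): centre of the mouth of the crate's small compartment, level with the rim (80 mm above the crate's underside); axes as the crate's
- queen: bystander: boxwood queen, 105 mm tall, foot 42 mm, with a beaded crown 33 mm across and a ball on it. Origin: underside
- queen_top (a point): top of the queen, 105 mm above its underside
- rook: bystander: boxwood rook, 65 mm tall, foot 40 mm, broad flat castle top 32 mm across. Origin: underside
- rook_top (a point): centre of the rook's top, 65 mm above its underside
- pawn: bystander: boxwood pawn, 60 mm tall, foot 34 mm, ball head 20 mm across. Origin: underside
- pawn_top (a point): top of the pawn, 60 mm above its underside
- jar: bystander: small glue jar, 50 mm tall, 38 mm across, white cap. Origin: underside
- jar_top (a point): centre of the jar's cap top, 50 mm above its underside
- oak: bystander: resin model oak tree, about 125 mm tall, crown about 84 mm across, at the back of the shelf. Origin: underside
- tumbler: bystander: glass tumbler, 95 mm tall, 74 mm across, at the back of the shelf. Origin: underside
- shelf_mid (a point): middle of the top of the cherry veneer shelf fixed on the work surface, its top 120 mm above the work surface (z = 0.12), reaching from x = 0.39 to 0.79 and y = -0.5 to 0.5 (world); chrome hook rail with a hanging tweezer and brush along the front edge that faces the robot, at x = 0.345 to 0.39, all below the shelf top. All the other things stand on this shelf.
Mind the look-alikes: they are no part of the job. Of the things shaped like the crate, the grey one is meant.

How it is judged:
On the way, in this order (a step that is already met when the one before it is completed fails the run):
1. the call button is pressed fully down (value of joint call above 0.0045 m), for 0.04 s.
2. the call button is let go (value of joint call below 0.002 m), for 0.1 s.
3. the fingertips point at the bishop from just above, without contact, for 1.5 s (horizontal distance between the grasp point and bishop_top below 0.02 m and z of the grasp point in the frame of bishop_top between 0.018 and 0.07 m), for 1.5 s.
4. the fingertips point at the crate's small compartment from just above its mouth for 1.5 s (x of the grasp point in the frame of crate_small between -0.03 and 0.03 m and y of the grasp point in the frame of crate_small between -0.045 and 0.045 m and z of the grasp point in the frame of crate_small between 0.015 and 0.08 m), for 1.5 s.
At the end, for the whole second after the job is handed in: Still pointing at the small compartment: grasp point within 30 mm along and 45 mm across of its middle, 15 to 80 mm over the rim (fingertips about 19 mm lower); button up; bishop upright within 0.1 rad; bishop, crate and bystanders within 10 mm of where they began (all of step 4 and value of joint call below 0.002 m and angle between bishop's own z axis and vertical below 0.1 rad and linear speed of bishop below 0.02 m/s and distance of each of bishop, queen, rook, pawn, jar, oak, tumbler, crate from where it was at the start of the episode below 0.01 m); the robot touches nothing.
It fails at once if the robot touches the bishop or the crate (contact force between any of bishop, crate and the fingers above 0.3 N or contact force between any of bishop, crate and the arm above 0.3 N).
It fails at once if the robot touches a bystander (contact force between any of queen, rook, pawn, jar, oak, tumbler and the fingers above 0.3 N or contact force between any of queen, rook, pawn, jar, oak, tumbler and the arm above 0.3 N).
It fails at once if anything on the shelf is moved or lifted more than 10 mm (distance of any of bishop, queen, rook, pawn, jar, oak, tumbler, crate from where it was at the start of the episode above 0.01 m).
It fails at once if the robot points at another piece or the jar (grasp point within 20 mm of its middle and less than 65 mm above its top) ((horizontal distance between the grasp point and queen_top below 0.02 m and z of the grasp point in the frame of queen_top below 0.065 m) or (horizontal distance between the grasp point and rook_top below 0.02 m and z of the grasp point in the frame of rook_top below 0.065 m) or (horizontal distance between the grasp point and pawn_top below 0.02 m and z of the grasp point in the frame of pawn_top below 0.065 m) or (horizontal distance between the grasp point and jar_top below 0.02 m and z of the grasp point in the frame of jar_top below 0.065 m)).
It also fails if it takes over 51 s, if anything falls off the work surface, if the arm or the gripper's body presses on something with over 40 N, if the wrist force passes 120 N, or if a joint passes its speed limit or range.

## Robot

A 6-joint arm with a two-finger parallel gripper is mounted at the origin on the work surface. World frame = base frame: x ahead of the robot, y to its left, z up, the work surface at z = 0. Lengths are in m, angles in rad, forces in N, time in s.
With the tool pointing down it reaches from about 0.25 to 0.725 m from the base axis. Payload 4 kg.
Tool frame: the origin (TCP) lies midway between the tips of the shut fingers; the grasp point (between the pads) lies 19 mm behind it; z points along the fingers, y is the direction in which the jaws open and shut (so a half turn about z gives the same grasp; the last joint's range is limited). The gripper opens to 85 mm and grips with 20 to 120 N. Pads are 22 mm wide; open, the fingers measure 114 mm over their backs; the gripper's body (76 mm by 85 mm) begins 54 mm behind the grasp point. The pads swing forward as they close: fully open they stand 13 mm farther back than shut.
Start: joints at [1.311, 0.241, 0.005, 1.335, 0, 1.571], TCP at [0.128, 0.483, 0.231] pointing down, gripper open.
Joint ranges: [-2.72, 2.72], [-1.05, 1.87], [-1.09, 1.28], [-1.99, 2.15], [-1.42, 1.44], [-3.14, 3.14]. Speed limits (rad/s): [2.79, 2.79, 3.14, 3.14, 3.14, 3.14].

## Interface

Orientations are given as a unit quaternion [x, y, z, w].
In Python, from workcell import get_obs, camera, camera_model, job_done, masks_of gives the robot as it stands.
- The arm moves only by the tool jog_arm, never from a script. Its argument "deltas" is a list that holds one entry, the list of rows, each a list of 7 numbers: the shift along the tool's x, y, z in mm, then the turn, a rotation vector about the tool's x, y, z in degrees, then the finger opening in mm, from 0 to 85.4. A call has 1 to 5 rows; each row shifts and turns the pose as measured when the row begins, along the tool's axes as they then stand; what a row does not reach is not made up. A row lasts 1/10 s, in which the tool goes at most 50 mm and 8.59 degrees, less where a joint would pass 70% of its speed; a pose out of reach is approached as far as the arm can. A call with a gripper value outside its range is refused whole. The fingers move at their own pace and stop on an object; the grip force is fixed at half the most. Time passes only in rows, so rows that do not move let the fingers close. It gives the time, the measured TCP pose, the force and the opening at its end, in the units of the state.
- get_obs(): the state, without advancing time (a new reading comes with each control period).
- camera(name): name is "scene" or "top" or "wrist"; returns the picture (480x640x3 uint8, red, green, blue); there is no depth.
- camera_model(name): a dict with "fovy" (degrees; the focal length in pixels is half the picture's height over the tangent of half this angle, whatever the lens; pixels are square), "cx", "cy" (the principal point, pixels), "k1" (the pictures are not rectified: a ray, as slopes to the right and down, at radius r is drawn at 1 + k1 r^2 times it, then the intrinsics apply), "pose" (4x4, takes a point from camera to world coordinates); the wrist camera has in their place "T_tool_cam" (4x4, takes a point from camera to tool coordinates, whose origin is the TCP and whose axes are the flange's). Camera axes: x right, y down, z forward; pixel columns grow to the right and rows downward; lengths in m; the calibration is good to about 2 mm. A picture is of the moment at which its call begins: read the wrist's pose just before it. camera_model takes no time and is no camera call.
- job_done(): hands the job in, once; it reports no verdict.
Trained networks look in the newest picture that a camera, given by its name, has taken for a name from the list of things; names that differ only in an ending like _2 or _b are one class to them, and where a whole thing is asked for, a point or a joint stands for the part that bears it (a point fixed in the world has none). Each returns a list of dicts, best first, with "conf" (0 to 1); they miss things now and then, are a little off and sometimes report something else, mostly with a low value. They report only what shows in the picture. A call takes as long as a camera call. They do not tell look-alikes from the thing itself.
- masks_of(target, camera): "pixels" (480x640 bool, what is visible of it) and "at" ([column, row] in pixels, amid what is visible of it).
The state is a dict: "clock": time; "joint_pos": joint angles; "joint_vel": joint speeds; "tau": joint torques, N m; "eef_pos": TCP position; "tool_rot": TCP orientation; "ft_force": force on the tool from outside, world axes, zero at the start; "ft_torque": the same for the moment, N m; "grip_width": finger opening in m.
Only numpy, scipy, OpenCV 4.12 (cv2) and the standard library are available. Lean on these libraries where they do the work, as an engineer would, in place of code of your own. Each camera call takes 0.05 s, during which the arm holds its last target. There are 200 camera calls.

## Working session

There is one attempt and no reset: what is moved stays moved. The work goes in short steps, Python scripts to look and compute and a tool call to move; the robot and the scene stay as the last step left them, time stands still between calls to the robot, and variables do not carry over. Pictures are saved under pics/ and viewed, about 8 in all and at most 12, crops included, and the job is handed in when it is done.

Besides the shell and the picture viewer there is one more tool, called as a command line: name --argument value ..., lists and objects as JSON in quotes. jog_arm: Moves the arm, as the interface text tells. Its arguments: {"type":"object","properties":{"deltas":{"type":"array"}},"required":["deltas"]}

```bash
mkdir -p pics
cat > h.py <<'E'
import numpy as np, cv2
from workcell import get_obs, camera, camera_model, job_done, masks_of
from scipy.spatial.transform import Rotation as R
def pose(n,o=None):
    m=camera_model(n)
    if 'pose' in m: return m,np.array(m['pose'])
    T=np.eye(4);T[:3,:3]=R.from_quat(o['tool_rot']).as_matrix();T[:3,3]=o['eef_pos']
    return m,T@np.array(m['T_tool_cam'])
def K(m):
    f=240/np.tan(np.radians(m['fovy'])/2); return np.array([[f,0,m['cx']],[0,f,m['cy']],[0,0,1]])
def at_z(n,px,z,o=None):
    m,T=pose(n,o)
    u=cv2.undistortPoints(np.array([[px]],float),K(m),np.array([m['k1'],0,0,0]))[0,0]
    d=T[:3,:3]@[u[0],u[1],1]; s=(z-T[2,3])/d[2]; return T[:3,3]+s*d
def proj(n,p,o=None):
    m,T=pose(n,o); V=np.linalg.inv(T)
    return cv2.projectPoints(np.atleast_2d(np.array(p,float)),cv2.Rodrigues(V[:3,:3])[0],V[:3,3],K(m),np.array([m['k1'],0,0,0]))[0][:,0]
E
python3 - <<'E'
from h import *
o=get_obs();print(o['clock'],o['eef_pos'],o['tool_rot'],o['grip_width'])
for c in ['scene','top']:
    cv2.imwrite(f'pics/{c}0.png',camera(c)[:,:,::-1]); print(c,camera_model(c)['pose'][:3] if 0 else np.round(pose(c)[1][:3,3],3))
    for t in ['call','bishop','crate','queen','rook','pawn','jar','oak','tumbler']:
        print(t,[(round(d['conf'],2),np.round(d['at']).tolist(),int(d['pixels'].sum())) for d in masks_of(t,c)])
print(np.round(camera_model('wrist')['T_tool_cam'],3))
E
```

```text
0.0 [0.12828081 0.48259431 0.23038592] [ 1.29542556e-01  9.91573274e-01 -1.07145389e-03 -1.43895614e-04] 0.08533370375775429
scene [ 0.987 -0.171  0.899]
call [(0.8, [200.0, 329.0], 328)]
bishop [(0.89, [324.0, 293.0], 615)]
crate [(0.69, [294.0, 339.0], 98145), (0.64, [490.0, 239.0], 9275), (0.58, [286.0, 257.0], 777)]
queen [(0.79, [290.0, 254.0], 788)]
rook [(0.73, [368.0, 229.0], 487)]
pawn [(0.73, [371.0, 288.0], 351)]
jar [(0.66, [329.0, 241.0], 499)]
oak [(0.71, [320.0, 359.0], 2630), (0.46, [198.0, 326.0], 353), (0.19, [489.0, 240.0], 9370)]
tumbler [(0.87, [424.0, 330.0], 2335), (0.64, [329.0, 241.0], 488)]
top [ 0.377 -0.003  1.009]
call [(0.68, [468.0, 180.0], 276)]
bishop [(0.67, [355.0, 180.0], 373)]
crate [(0.81, [183.0, 181.0], 8429), (0.55, [194.0, 356.0], 6957), (0.43, [380.0, 223.0], 422)]
queen [(0.67, [380.0, 222.0], 441), (0.41, [331.0, 237.0], 292)]
rook [(0.83, [284.0, 232.0], 330)]
pawn [(0.68, [312.0, 176.0], 257)]
jar [(0.83, [332.0, 234.0], 306), (0.53, [289.0, 231.0], 343)]
oak [(0.75, [379.0, 99.0], 1688), (0.74, [357.0, 181.0], 334), (0.54, [380.0, 223.0], 452)]
tumbler [(0.77, [293.0, 102.0], 1514)]
[[-0.    -0.957 -0.292  0.074]
 [ 1.    -0.     0.     0.001]
 [-0.    -0.292  0.957 -0.143]
 [ 0.     0.     0.     1.   ]]
```

View pics/top0.png

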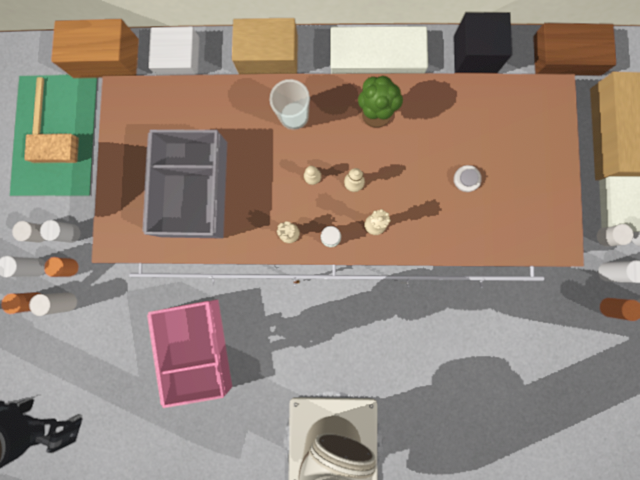

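View pics/scene0.png

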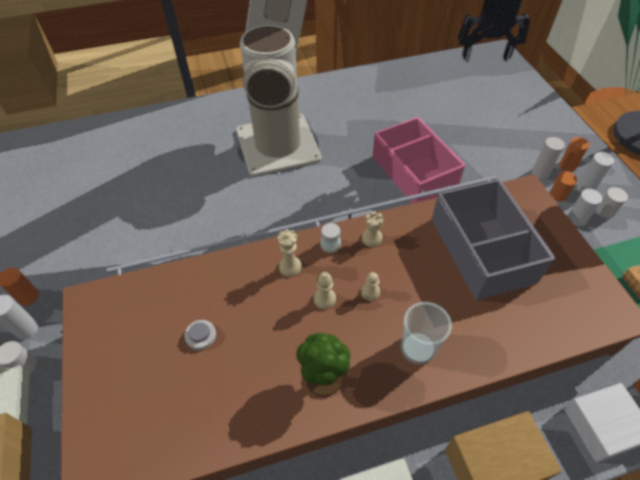

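Top view: the button is at (468,178). The grey crate is at (185,182) with its small compartment at the back, rows ~133–165; the pink one at (190,355) on the table is a look-alike. The bishop candidates are (355,180), with a mitre, and (312,175), a small ball head (pawn). The queen is at (377,222), the jar at (331,236) and the rook at (288,232). I'll confirm the bishop and crate in one crop and compute positions.

Run:
```python
from h import *
t=cv2.imread('pics/top0.png');s=cv2.imread('pics/scene0.png')
a=cv2.resize(t[115:245,135:245],None,fx=4,fy=4,interpolation=2)   # crate, 440x520
b=cv2.resize(s[210:315,265:390],(350,294),interpolation=2)
c=cv2.resize(t[160:250,270:400],(350,242),interpolation=2)
im=np.zeros((540,800,3),np.uint8);im[:520,:440]=a;im[:294,445:795]=b;im[296:538,445:795]=c
cv2.imwrite('pics/crop1.png',im)
print('button top',at_z('top',(468,178),.14),at_z('scene',(200,330),.14))
for n,tp,h,sp in [('bishop',(354,174),.205,(324,274)),('pawn',(313,171),.18,(373,275)),('queen',(377,216),.225,(287,235)),('rook',(288,231),.185,(374,215)),('jar',(331,236),.17,(331,230))]:
    print(n,at_z('top',tp,h).round(3),at_z('scene',sp,h).round(3))
```

```text
button top [ 0.56318336 -0.26526125  0.14      ] [ 0.56477652 -0.26423184  0.14      ]
bishop [ 0.556 -0.037  0.205] [ 0.559 -0.04   0.205]
pawn [0.567 0.041 0.18 ] [0.571 0.046 0.18 ]
queen [ 0.476 -0.077  0.225] [ 0.475 -0.082  0.225]
rook [0.452 0.086 0.185] [0.448 0.093 0.185]
jar [0.444 0.006 0.17 ] [0.447 0.008 0.17 ]
```

View pics/crop1.png

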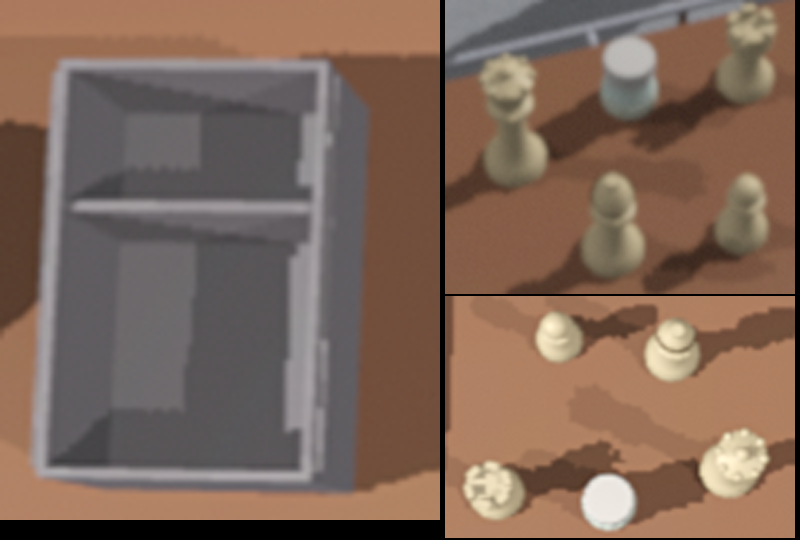

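The crop confirms it. The bishop is the taller piece with mitre, knob and collar line at (354,174) in the top view; the pawn is the small ball head. The grey crate's small compartment lies between the back wall (row ~130) and the partition (row ~167). Next I'll rise with the fingers shut and travel towards the button.

Run:
```python
from h import *
P=[at_z('top',p,.2) for p in [(150.5,131),(217,131),(212,234),(145,234),(153,166.7),(213,166.7)]]
print(np.round(P,3)); n=np.linalg.norm
print(n(P[0]-P[1]),n(P[1]-P[2]),n(P[2]-P[3]),n(P[3]-P[0]))
u=(P[0]+P[1]-P[2]-P[3]);u/=n(u);c=(P[0]+P[1]+P[2]+P[3])/4
print('centre',c,'u',u,'small',c+u*(0.1-.004-.032))
```

```text
[[0.641 0.351 0.2  ]
 [0.64  0.222 0.2  ]
 [0.444 0.226 0.2  ]
 [0.443 0.353 0.2  ]
 [0.571 0.343 0.2  ]
 [0.571 0.228 0.2  ]]
0.12892304215898467 0.19600046661858336 0.12714268132428794 0.19764622281143945
centre [0.54204259 0.28819814 0.2       ] u [ 0.99991664 -0.01291137  0.        ] small [0.60603725 0.28737181 0.2       ]
```

jog_arm --deltas '[[[0,0,-50,0,0,0,0],[0,0,-50,0,0,0,0],[-34,-34,0,0,0,0,0],[-34,-34,0,0,0,0,0],[-34,-34,0,0,0,0,0]]]'

```text
clock: 1.5
eef_pos: [0.2008, 0.3579, 0.3321]
tool_rot: [0.124, 0.992, -0.004, 0.0]
ft_force: [0.7, 0.4, -0.7]
grip_width: 0.0125
```

jog_arm --deltas '[[[-34,-34,0,0,0,0,0],[-34,-34,0,0,0,0,0],[-34,-34,0,0,0,0,0],[-34,-34,0,0,0,0,0],[-34,-34,0,0,0,0,0]]]'

```text
clock: 2.0
eef_pos: [0.3267, 0.1436, 0.3351]
tool_rot: [0.122, 0.993, -0.002, 0.003]
ft_force: [1.2, 0.7, -0.4]
grip_width: -0.0002
```

jog_arm --deltas '[[[-34,-34,0,0,0,0,0],[-34,-34,0,0,0,0,0],[-34,-34,0,0,0,0,0],[-34,-34,0,0,0,0,0],[-34,-34,0,0,0,0,0]]]'

```text
clock: 2.5
eef_pos: [0.4533, -0.0723, 0.3387]
tool_rot: [0.123, 0.992, -0.0, 0.006]
ft_force: [0.9, 2.2, -0.4]
grip_width: -0.0002
```

jog_arm --deltas '[[[-34,-34,0,0,0,0,0],[-34,-34,0,0,0,0,0],[-32,-34,0,0,0,0,0],[-20,-20,0,0,0,0,0],[0,0,0,0,0,0,0]]]'

```text
clock: 3.0
eef_pos: [0.5436, -0.2325, 0.3374]
tool_rot: [0.127, 0.992, -0.0, 0.006]
ft_force: [-0.0, 0.6, 0.2]
grip_width: -0.0002
```

```bash
cat > look.py <<'E'
from h import *
import sys
def look(t,z,tag):
    o=get_obs(); im=camera('wrist'); cv2.imwrite(f'pics/{tag}.png',im[:,:,::-1])
    for d in masks_of(t,'wrist'): 
        ys,xs=np.nonzero(d['pixels']); print(t,round(d['conf'],2),np.round(d['at']),xs.min(),xs.max(),ys.min(),ys.max(),at_z('wrist',d['at'],z,o).round(4), at_z('wrist',((xs.min()+xs.max())/2,(ys.min()+ys.max())/2),z,o).round(4))
    print(o['clock'],o['eef_pos'].round(4),o['tool_rot'].round(4),o['joint_pos'].round(3))
    return o
def togo(p):
    o=get_obs(); print('tool delta mm to',p,(R.from_quat(o['tool_rot']).inv().apply(np.array(p)-o['eef_pos'])*1000).round(1))
E
python3 - <<'E'
from look import *
look('call',.14,'w1'); togo([.564,-.265,.25])
E
```

```text
call 0.95 [289. 240.] 272 306 223 256 [ 0.565  -0.2666  0.14  ] [ 0.5641 -0.2661  0.14  ]
3.0 [ 0.5436 -0.2325  0.3374] [ 1.269e-01  9.919e-01 -4.000e-04  6.100e-03] [-0.406  0.413  0.52   1.666  0.003 -0.151]
tool delta mm to [0.564, -0.265, 0.25] [-28.7 -28.9  88.6]
```

View pics/w1.png

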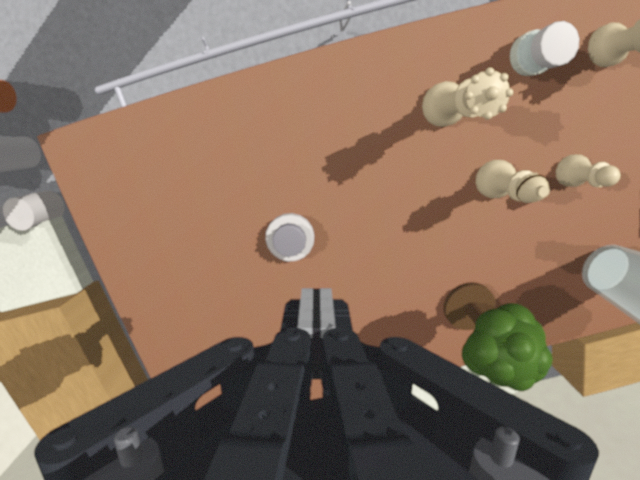

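The wrist view shows the button cap at (289,240), which agrees with the overhead estimate to about 1–2 mm. I'll centre over it and descend.

jog_arm --deltas '[[[-15,-15,20,0,0.3,0,0],[-14,-15,40,0,0.4,0,0],[0,0,45,0,0,0,0],[0,0,40,0,0,0,0],[0,0,10,0,0,0,0]]]'

```text
clock: 3.6
eef_pos: [0.5655, -0.2607, 0.1871]
tool_rot: [0.122, 0.993, -0.0, 0.006]
ft_force: [-0.8, 0.2, -1.2]
grip_width: 0.0
```

Run:
```python
from look import *
togo([.5645,-.266,.14])
```

```text
tool delta mm to [0.5645, -0.266, 0.14] [ 0.3 -5.5 47.1]
```

jog_arm --deltas '[[[0,-6,15,0,0,0,0],[0,0,12,0,0,0,0],[0,0,7,0,0,0,0],[0,0,4,0,0,0,0],[0,0,3,0,0,0,0]]]'

```text
clock: 4.1
eef_pos: [0.5663, -0.2624, 0.1509]
tool_rot: [0.119, 0.993, -0.001, 0.009]
ft_force: [-0.7, 0.6, -0.5]
grip_width: -0.0001
```

jog_arm --deltas '[[[0,0,3,0,0,0,0],[0,0,0,0,0,0,0]]]'

```text
clock: 4.3
eef_pos: [0.5672, -0.2624, 0.1491]
tool_rot: [0.119, 0.993, -0.001, 0.01]
ft_force: [-1.2, -0.3, 0.0]
grip_width: 0.0002
```

jog_arm --deltas '[[[3,-4,3,0,0,0,0],[0,0,3,0,0,0,0],[0,0,3,0,0,0,0]]]'

```text
clock: 4.6
eef_pos: [0.5642, -0.2664, 0.1411]
tool_rot: [0.119, 0.993, -0.001, 0.012]
ft_force: [1.0, 0.7, 0.9]
grip_width: -0.0003
```

jog_arm --deltas '[[[0,0,3,0,0,0,0],[0,0,3,0,0,0,0]]]'

```text
clock: 4.8
eef_pos: [0.5644, -0.2664, 0.1358]
tool_rot: [0.119, 0.993, -0.001, 0.012]
ft_force: [-6.3, 2.7, 20.5]
grip_width: -0.0002
```

jog_arm --deltas '[[[0,0,3,0,0,0,0],[0,0,3,0,0,0,0]]]'

```text
clock: 5.0
eef_pos: [0.5644, -0.2664, 0.1359]
tool_rot: [0.119, 0.993, -0.002, 0.014]
ft_force: [-7.1, 3.0, 16.2]
grip_width: 0.0003
```

The tool stopped dead at z=0.136 with 16–20 N on it, well over the 4 N spring, so the button is fully down. Next I'll release it and rise.

jog_arm --deltas '[[[0,0,-10,0,0,0,0],[0,0,-20,0,0,0,0],[0,0,-30,0,0,0,0],[0,0,-40,0,0,0,0],[0,0,-40,0,0,0,0]]]'

```text
clock: 5.5
eef_pos: [0.5573, -0.2643, 0.2734]
tool_rot: [0.119, 0.993, -0.0, 0.007]
ft_force: [0.2, 0.5, -0.1]
grip_width: -0.0
```

Run:
```python
from look import *
togo([.557,-.038,.29]); o=get_obs()
q=R.from_quat(o['tool_rot']); g=R.from_quat([.122,.9925,0,0]); print('turn deg',np.degrees((q.inv()*g).as_rotvec()).round(1))
```

```text
tool delta mm to [0.557, -0.038, 0.29] [ 53.4 219.9 -17.1]
turn deg [0.1 0.9 0.4]
```

jog_arm --deltas '[[[10,42,-6,0,0.5,0,0],[10,42,-6,0,0.4,0,0],[10,42,-6,0,0,0,0],[10,42,-4,0,0,0,0],[4,18,0,0,0,0,0]]]'

```text
clock: 6.0
eef_pos: [0.5622, -0.073, 0.3028]
tool_rot: [0.124, 0.992, -0.002, 0.007]
ft_force: [0.5, -0.8, 0.9]
grip_width: -0.0
```

Run:
```python
from look import *
o=look('bishop',.205,'w2'); togo([.557,-.038,.23])
for q in [(.557,-.038,.205),(.557,-.038,.12),o['eef_pos']]: print(proj('wrist',q,o).round(1))
```

```text
bishop 0.79 [350. 210.] 329 373 184 236 [ 0.5451 -0.0425  0.205 ] [ 0.545  -0.0418  0.205 ]
6.0 [ 0.5622 -0.073   0.3028] [ 0.1235  0.9923 -0.0016  0.0069] [-0.127  0.352  0.341  1.546 -0.003  0.12 ]
tool delta mm to [0.557, -0.038, 0.23] [14.7 33.2 72. ]
[[359.6 224.4]]
[[349.  202.2]]
[[314.  305.5]]
```

View pics/w2.png

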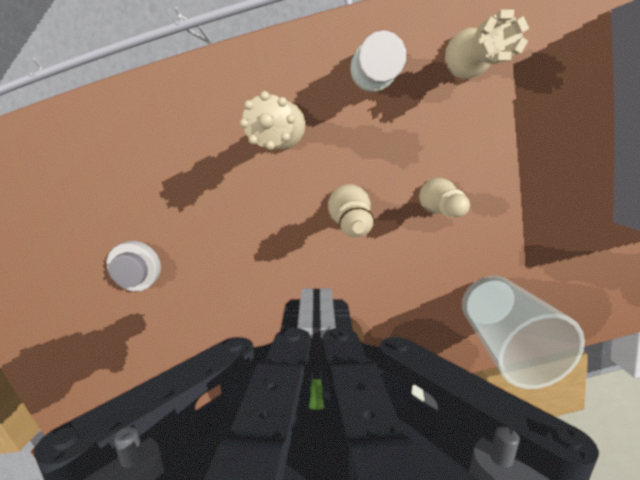

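In the wrist view the bishop's knob is at (358,228), against a prediction of (360,224). The estimate is good to about 2 mm, giving bishop_top ≈ (0.559, -0.038). I'll move over it and then down.

jog_arm --deltas '[[[7,17,10,0,0.8,0,0],[6,17,15,0,0,0,0],[0,0,20,0,0,0,0],[0,0,15,0,0,0,0],[0,0,3,0,0,0,0]]]'

```text
clock: 6.6
eef_pos: [0.5589, -0.0401, 0.2369]
tool_rot: [0.124, 0.992, -0.003, 0.0]
ft_force: [-1.3, -0.6, 0.5]
grip_width: -0.0002
```

Run:
```python
from look import *
togo([.559,-.038,.229])
```

```text
tool delta mm to [0.559, -0.038, 0.229] [0.5 2.1 7.9]
```

jog_arm --deltas '[[[0,2,6,0,0,0,0],[0,0,0,0,0,0,0],[0,0,0,0,0,0,0],[0,0,0,0,0,0,0],[0,0,0,0,0,0,0]]]'

```text
clock: 7.1
eef_pos: [0.5605, -0.0407, 0.2318]
tool_rot: [0.126, 0.992, -0.003, 0.001]
ft_force: [-0.2, -0.1, 0.0]
grip_width: 0.0002
```

Run:
```python
from look import *
o=get_obs(); im=camera('wrist'); cv2.imwrite('pics/w3.png',cv2.resize(im[180:400,200:440,::-1],None,fx=2.5,fy=2.5))
print(o['eef_pos'],proj('wrist',(.559,-.038,.205),o))
```

```text
[ 0.5604778  -0.04068515  0.23183447] [[318.69962982 278.76445035]]
```

View pics/w3.png

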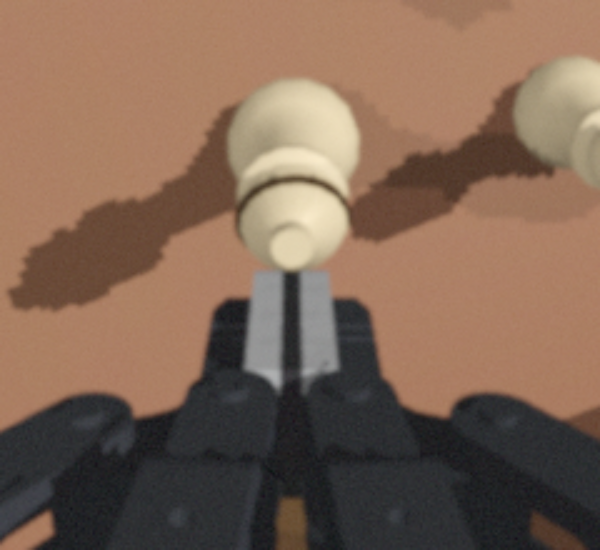

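The knob is at (317,278) and was predicted at (319,279), so the tips sit about 27 mm above the bishop and centred. I'll hold here.

jog_arm --deltas '[[[0,0,2,0,0,0,0],[0,0,0,0,0,0,0],[0,0,0,0,0,0,0],[0,0,0,0,0,0,0],[0,0,0,0,0,0,0]]]'

```text
clock: 7.65
eef_pos: [0.5608, -0.0406, 0.2306]
tool_rot: [0.126, 0.992, -0.003, 0.002]
ft_force: [0.2, 0.7, 0.9]
grip_width: -0.0001
```

jog_arm --deltas '[[[0,0,0,0,0,0,0],[0,0,0,0,0,0,0],[0,0,0,0,0,0,0],[0,0,0,0,0,0,0],[0,0,0,0,0,0,0]]]'

```text
clock: 8.15
eef_pos: [0.5608, -0.0405, 0.2305]
tool_rot: [0.125, 0.992, -0.003, 0.002]
ft_force: [0.4, 0.4, 0.1]
grip_width: -0.0001
```

jog_arm --deltas '[[[0,0,0,0,0,0,0],[0,0,0,0,0,0,0],[0,0,0,0,0,0,0],[0,0,0,0,0,0,0],[0,0,0,0,0,0,0]]]'

```text
clock: 8.65
eef_pos: [0.5608, -0.0405, 0.2305]
tool_rot: [0.125, 0.992, -0.003, 0.002]
ft_force: [0.3, -0.1, -0.7]
grip_width: -0.0003
```

jog_arm --deltas '[[[0,0,0,0,0,0,0],[0,0,0,0,0,0,0],[0,0,0,0,0,0,0],[0,0,0,0,0,0,0]]]'

```text
clock: 9.05
eef_pos: [0.5608, -0.0405, 0.2305]
tool_rot: [0.126, 0.992, -0.003, 0.002]
ft_force: [0.2, -0.2, 0.8]
grip_width: 0.0002
```

jog_arm --deltas '[[[0,0,-20,0,0,0,0],[0,0,-40,0,0,0,0],[0,0,-40,0,0,0,0],[0,0,-10,0,0,0,0]]]'

```text
clock: 9.45
eef_pos: [0.5584, -0.0397, 0.3406]
tool_rot: [0.125, 0.992, -0.003, -0.002]
ft_force: [-0.7, -0.5, 0.3]
grip_width: -0.0002
```

Run:
```python
from look import *
togo([.606,.2875,.33])
```

```text
tool delta mm to [0.606, 0.2875, 0.33] [ 35.4 328.8   8.4]
```

jog_arm --deltas '[[[4,41,0,0,0,0,0],[4,41,0,0,0,0,0],[4,41,0,0,0,0,0],[4,41,0,0,0,0,0],[5,41,0,0,0,0,0]]]'

```text
clock: 9.95
eef_pos: [0.593, 0.1638, 0.3445]
tool_rot: [0.132, 0.991, -0.003, 0.003]
ft_force: [0.7, 0.3, -0.3]
grip_width: 0.0
```

jog_arm --deltas '[[[5,41,0,0,0,0,0],[5,41,0,0,0,0,0],[4,30,0,0,0,0,0],[0,0,0,0,0,0,0]]]'

```text
clock: 10.35
eef_pos: [0.6083, 0.286, 0.3415]
tool_rot: [0.129, 0.992, -0.003, 0.002]
ft_force: [-0.3, -0.1, 0.2]
grip_width: 0.0
```

Run:
```python
from look import *
togo([.606,.2875,.228]); o=get_obs(); im=camera('wrist')[:,:,::-1].copy()
print(o['eef_pos'],o['tool_rot'])
for x,y in [(.032,.061),(.032,-.061),(-.032,.061),(-.032,-.061),(0,0)]:
    p=proj('wrist',(.606+x+.013*y,.2875+y-.013*x,.2),o)[0]; print(p.round()); cv2.circle(im,tuple(int(v) for v in p),3,(0,255,0),-1)
cv2.imwrite('pics/w4.png',im)
```

```text
tool delta mm to [0.606, 0.2875, 0.228] [  3.2   1.4 113.5]
[0.60827726 0.28604194 0.34152402] [ 0.12874316  0.991671   -0.00289284  0.00233566]
[393. 243.]
[260. 274.]
[379. 172.]
[238. 207.]
[317. 225.]
```

View pics/w4.png

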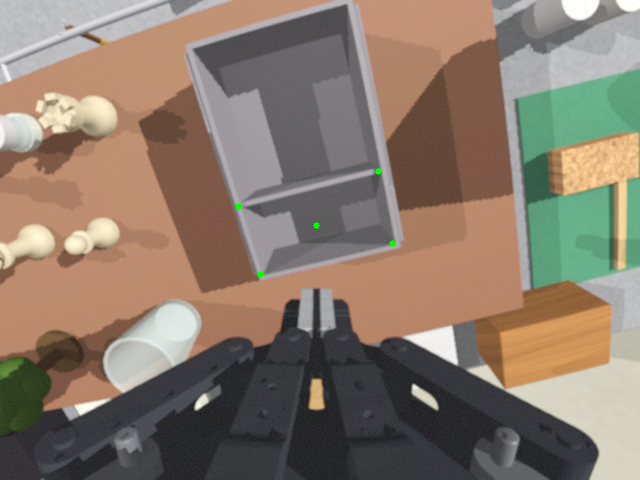

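The predicted inner corners (green) land on the rim and partition of the grey crate's small compartment. I'll descend and hold.

jog_arm --deltas '[[[2,1,30,0,0,0,0],[1,0,35,0,0,0,0],[0,0,25,0,0,0,0],[0,0,12,0,0,0,0],[0,0,5,0,0,0,0]]]'

```text
clock: 10.9
eef_pos: [0.6076, 0.2794, 0.2345]
tool_rot: [0.132, 0.991, -0.003, 0.006]
ft_force: [0.0, 0.5, 0.2]
grip_width: 0.0001
```

Run:
```python
from look import *
togo([.606,.2875,.227])
```

```text
tool delta mm to [0.606, 0.2875, 0.227] [3.7 7.4 7.4]
```

jog_arm --deltas '[[[4,7,7,0,0.5,0,0],[0,0,0,0,0,0,0],[0,0,0,0,0,0,0],[0,0,0,0,0,0,0],[0,0,0,0,0,0,0]]]'

```text
clock: 11.4
eef_pos: [0.607, 0.2857, 0.2302]
tool_rot: [0.134, 0.991, -0.001, 0.003]
ft_force: [0.3, -0.4, 0.0]
grip_width: -0.0002
```

jog_arm --deltas '[[[0,0,0,0,0,0,0],[0,0,0,0,0,0,0],[0,0,0,0,0,0,0],[0,0,0,0,0,0,0],[0,0,0,0,0,0,0]]]'

```text
clock: 11.9
eef_pos: [0.6075, 0.2862, 0.2316]
tool_rot: [0.133, 0.991, -0.001, 0.004]
ft_force: [-0.1, -0.4, 0.1]
grip_width: -0.0002
```

jog_arm --deltas '[[[0,0,0,0,0,0,0],[0,0,0,0,0,0,0],[0,0,0,0,0,0,0],[0,0,0,0,0,0,0],[0,0,0,0,0,0,0]]]'

```text
clock: 12.4
eef_pos: [0.6074, 0.2861, 0.2314]
tool_rot: [0.133, 0.991, -0.001, 0.004]
ft_force: [0.1, 0.6, -1.1]
grip_width: -0.0002
```

jog_arm --deltas '[[[0,0,0,0,0,0,0],[0,0,0,0,0,0,0],[0,0,0,0,0,0,0],[0,0,0,0,0,0,0],[0,0,0,0,0,0,0]]]'

```text
clock: 12.9
eef_pos: [0.6074, 0.2861, 0.2314]
tool_rot: [0.133, 0.991, -0.001, 0.004]
ft_force: [0.4, 0.6, -0.3]
grip_width: -0.0
```

jog_arm --deltas '[[[0,0,0,0,0,0,0],[0,0,0,0,0,0,0],[0,0,0,0,0,0,0],[0,0,0,0,0,0,0],[0,0,0,0,0,0,0]]]'

```text
clock: 13.4
eef_pos: [0.6074, 0.2861, 0.2314]
tool_rot: [0.133, 0.991, -0.001, 0.004]
ft_force: [-0.2, 0.2, -0.1]
grip_width: 0.0004
```

Run:
```python
from look import *
togo([.606,.2875,.227]); cv2.imwrite('pics/s5.png',camera('scene')[:,:,::-1])
```

```text
tool delta mm to [0.606, 0.2875, 0.227] [1.7 1.  4.4]
```

View pics/s5.png

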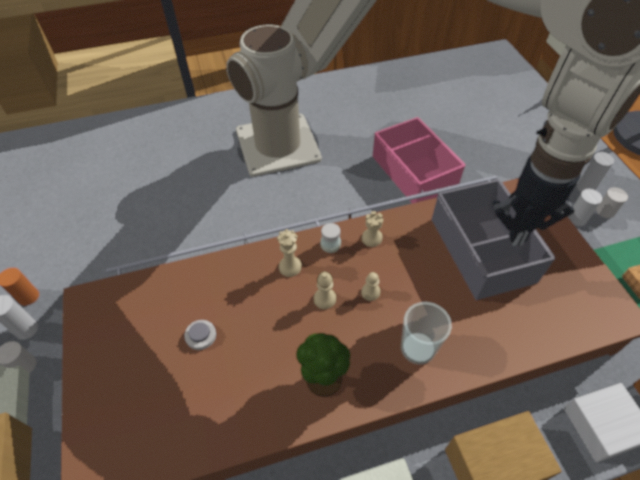

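The scene view shows the fingertips over the small compartment at (520,238), the button up at (200,333), and every piece where it started. I'm handing in.

```bash
python3 -c "
from workcell import job_done; print(job_done())"
```

```text
the job is handed in; nothing more can be done
None
```

I did all three steps in order and handed the job in at about 13.5 s, still pointing at the small compartment. No verdict was reported, so whether it passed is unknown.

- **Button:** I pressed it with the fingers shut. The tool stopped at z = 0.136 m with 16–20 N on it, well above the 4 N spring, so I took it as fully down. I then let it go; the joint itself was not readable, but the last picture shows the button up.
- **Bishop:** I held the fingertips about 26 mm above its top for about 2.5 s, roughly 3 mm off centre. A close wrist picture agreed with the estimate to about 2 pixels.
- **Crate:** I held the fingertips about 31 mm above the rim of the grey crate's small compartment for over 2 s, about 2 mm off its middle. That is slightly above the 2 to 3 cm asked, but well inside the judged range.

In the last scene picture every piece looks to be where it started, and the force reading was near zero apart from the button press. No check failed. The pink crate was on the table as a look-alike and was left alone.

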